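Clamp a washing-machine control module in the sprung board holder

TASK

The white control module has to be clamped in the blue board holder for repair. Pull the holder's sprung jaw out to its stop so that the catch holds it open, lay the module (do not drop it) on the two guide rods between the jaws, upright, lengthways and centred, then press the red paddle so that the catch lets go and the jaw grips the module. Leave the old black module and the other things on the bench where they are.

Things in the scene. Friction and masses are not known exactly. Their poses are not given: they have to be found in the camera images.
- holder: Blue board holder fixed to the bench, 96 mm wide (x), 258 mm long (y), origin on the bench near its middle, z up. Two steel guide rods (12 mm) run along y at x = -19 and +19 mm. Fixed jaw at the +y end; the sliding jaw runs on the rods and a coil spring pushes it to +y (5 N shut, 10 N at its stop, 13 N as it lifts the catch). Beside the rods it is free down to the base plate, 14 mm above the bench.
- seat (a point): Point midway between the rods, level with their tops (42 mm above the bench), in the middle of the gap between the jaws when the catch holds the sliding jaw open (134 mm gap along holder y). The underside of the module lies here, its long side along holder y.
- fixed_face (a point): Middle of the fixed jaw's rubber face, 56 mm above the bench, at holder y = +70 mm; it faces the sliding jaw. Both jaws are 70 mm wide (x) and 72 mm high.
- jaw_grip (a point): Point in the black upright grip tab on top of the sliding jaw: the tab is 30 mm wide (holder x), 14 mm thick (holder y), and reaches from 72 to 118 mm above the bench; the point lies on its middle line, 104 mm above the bench. Pull the tab straight along the holder's -y, with the fingertips above 82 mm: the catch lever rises to 78 mm close behind the jaw.
- jaw (a joint): How far the sliding jaw is pulled out, m: 0 shut, 0.058 at its stop, about 0.054 held by the catch, 0.040 gripping the module's 120 mm length.
- paddle (a point): Middle of the upper face of the red catch paddle (32 x 32 mm, 67 mm above the bench at rest, at holder y = -169 mm). Pressed straight down 5 to 8 mm it frees the jaw (about 3 N; it meets its limit 11 mm down); let go, it springs back, or rests partly down with the hook on the jaw's pin when the jaw grips the module.
- catch (a joint): Angle of the catch lever hinged on the end block at the holder's -y end, rad: 0 hook down (rest), grows as the hook rises, limit 0.35. As the jaw comes to its stop the hook rides over a pin behind the jaw and drops by itself; it then holds the let-go jaw. It clears the pin at about 0.22. The lever stays below 80 mm.
- module_centre (a point): Centre of the white control module's shell: a plastic shell 56 mm (its x) x 120 mm (its y) x 30 mm high (z up) with a green board in its top, relays and sockets standing up to 42 mm above its underside; 0.25 kg. The point is 15 mm above its underside. Grip it across the 56 mm, at its middle. It lies flat on the bench at first and either way round is right in the holder.
- module: The same white control module; origin at the centre of its underside, axes as above.
- old_module: Old control module in a black shell with a copper-brown board, 56 x 104 x 30 mm, origin under its centre. Leave it where it lies.
- bearing: Drum bearing, 52 mm across, 15 mm high, bystander.
- screwdriver: Screwdriver with a yellow handle lying at the right, bystander.
- pump: White and black drain pump, about 72 mm across and 72 mm high, bystander.
- capacitor: White motor capacitor, 40 mm across, 82 mm high, upright, bystander.
- meter: Grey multimeter lying flat, 150 x 76 x 40 mm, bystander.

How it is judged:
By the outcome, as a careful person would: the job done as asked, in the order asked, and still so for the second after the job is handed in, with the robot touching nothing.
It also fails if it takes over 64 s, if anything falls off the work surface, if the arm or the gripper's body presses on something with over 40 N, if the wrist force passes 120 N, or if a joint passes its speed limit or range.

ROBOT

A 6-joint arm with a two-finger parallel gripper is mounted at the origin on the work surface. World frame = base frame: x ahead of the robot, y to its left, z up, the work surface at z = 0. Lengths are in mm, angles in rad, forces in N, time in s.
With the tool pointing down it reaches from about 375 to 925 mm from the base axis. Payload 5.7 kg.
Tool frame: the origin (TCP) lies midway between the tips of the shut fingers; the grasp point (between the pads) lies 19 mm behind it; z points along the fingers, y is the direction in which the jaws open and shut (so a half turn about z gives the same grasp; the last joint's range is limited). The gripper opens to 85 mm and grips with 20 to 120 N. Pads are 22 mm wide; open, the fingers measure 114 mm over their backs; the gripper's body (76 mm by 85 mm) begins 54 mm behind the grasp point. The pads swing forward as they close: fully open they stand 13 mm farther back than shut.
Start: joints at [-1.459, 0.359, 1.51, -0, 1.272, -0.115], TCP at [134.903, -584.606, 231.267] pointing down, gripper open.
Joint ranges: [-2.97, 2.97], [-1.01, 2.36], [0.21, 2.38], [-0.96, 4.11], [0.2, 2.71], [-2.98, 2.98]. Speed limits (rad/s): [2.39, 2.39, 3.14, 3.14, 3.14, 3.14].

INTERFACE

Orientations are given as a unit quaternion [w, x, y, z].
In Python, from plant import env gives the robot as it stands.
- The arm moves only by the tool carry_out, never from a script. Its argument "series" is a list of rows, each a list of 3 entries, a list of its own where there are three numbers: the shift along the tool's x, y, z in cm, then the turn, a rotation vector about the tool's x, y, z in rad, then the finger opening in cm, from 0 to 8.54. In form: [[[x, y, z], [ax, ay, az], gripper], ...]. A call has 1 to 20 rows; each row is the pose to reach, as a shift and turn from the pose commanded when the call began, along the tool's axes at that moment; what a row does not reach only later rows make up. A row lasts 1/8 s, in which the tool goes at most 62.5 mm and 10.7 degrees, less where a joint would pass 70% of its speed; a pose out of reach is approached as far as the arm can. A call with a gripper value outside its range is refused whole. The fingers move at their own pace and stop on an object; "newtons" is the grip in N (left out, the last holds). Time passes only in rows, so rows that repeat a pose let the fingers close. It gives the time, the measured TCP pose, the force and the opening at its end, in the units of the state.
- env.get_state(): the state, without advancing time (a new reading comes with each control period).
- env.get_image(name): name is "side" or "top" or "wrist"; returns a dict with "img" (400x640x3 uint8, blue, green, red), "depth" (400x640 float32, mm along the optical axis (not along the pixel's ray), 0 where there is no reading), "fx", "fy", "cx", "cy" (pixels), "k1" (the pictures are not rectified: a ray, as slopes to the right and down, at radius r is drawn at 1 + k1 r^2 times it, then the intrinsics apply), "T" (4x4, takes a point from camera to world coordinates). Camera axes: x right, y up, looking along -z (the intrinsics and any distortion apply to the point x, -y, -z); pixel columns grow to the right and rows downward; lengths in mm; the calibration is good to about 2 mm. A picture is of the moment at which its call begins.
- env.hand_in(): hands the job in, once; it reports no verdict.
The state is a dict: "time_s": time; "joints": joint angles; "qd": joint speeds; "effort": joint torques, N m; "position": TCP position; "orientation": TCP orientation; "wrist_force": force on the tool from outside, world axes, zero at the start; "ft_torque": the same for the moment, N m; "finger_gap": finger opening in mm.
Only numpy, scipy, OpenCV 4.12 (cv2) and the standard library are available. Lean on these libraries where they do the work, as an engineer would, in place of code of your own. Each camera call takes 0.05 s, during which the arm holds its last target.

## Working session

There is one attempt and no reset: what is moved stays moved. The work goes in short steps, Python scripts to look and compute and a tool call to move; the robot and the scene stay as the last step left them, time stands still between calls to the robot, and variables do not carry over. Pictures are saved under pics/ and viewed, and the job is handed in when it is done.

Besides the shell and the picture viewer there is one more tool, called by a JSON object that holds its "method" and its "body". carry_out: Moves the arm, as the interface text tells. Its arguments: {"type":"object","properties":{"series":{"type":"array"},"newtons":{"type":"number"}},"required":["series"]}

```bash
ls; mkdir -p pics
python3 - <<'E'
from plant import env
import cv2,numpy as np
s=env.get_state(); print(s)
for n in ["side","top","wrist"]:
    d=env.get_image(n); cv2.imwrite(f"pics/{n}0.png",d["img"]); print(n,d["fx"],d["fy"],d["cx"],d["cy"],d["k1"]); print(np.round(d["T"],3).tolist())
    np.savez(f"{n}0.npz",**d)
E
```

```text
pics
{'time_s': 0.0, 'joints': array([-1.45910200e+00,  3.59539595e-01,  1.51139590e+00,  2.04744378e-05,
        1.27249888e+00, -1.15096503e-01]), 'qd': array([-0.00059054, -0.00021779,  0.00086944,  0.00010335,  0.00027005,
       -0.00154574]), 'effort': array([ 1.53043489e-03, -5.27611971e+01, -2.78618664e+01, -1.63492405e-04,
        1.33242985e-02,  1.78393390e-05]), 'position': array([ 134.83904417, -583.97831757,  230.44688753]), 'orientation': array([-9.20840272e-04,  9.93577546e-01,  1.13149508e-01,  1.13487977e-05]), 'wrist_force': array([0.36963833, 0.23145279, 0.65201813]), 'ft_torque': array([0.01484176, 0.00076492, 0.01704508]), 'finger_gap': 85.25042453830493}
side 461.7387158056995 461.7387158056995 323.755441429507 201.71216902768117 -0.09067158974302293
[[-0.717, 0.441, -0.54, -62.264], [-0.696, -0.478, 0.536, 618.562], [-0.022, 0.76, 0.65, 823.794], [0.0, 0.0, 0.0, 1.0]]
top 510.17047600099767 510.17047600099767 312.67780517369505 197.5020159396835 -0.007326388709141097
[[0.026, 0.976, -0.215, 225.754], [-1.0, 0.025, -0.008, 13.086], [-0.003, 0.215, 0.977, 1683.78], [0.0, 0.0, 0.0, 1.0]]
wrist 293.32871320958105 293.32871320958105 320.99460475136584 201.5315278607514 -0.052685148880724404
[[0.225, 0.936, 0.27, 203.872], [-0.974, 0.217, 0.06, -568.794], [-0.002, -0.277, 0.961, 373.895], [0.0, 0.0, 0.0, 1.0]]
```

View pics/side0.png

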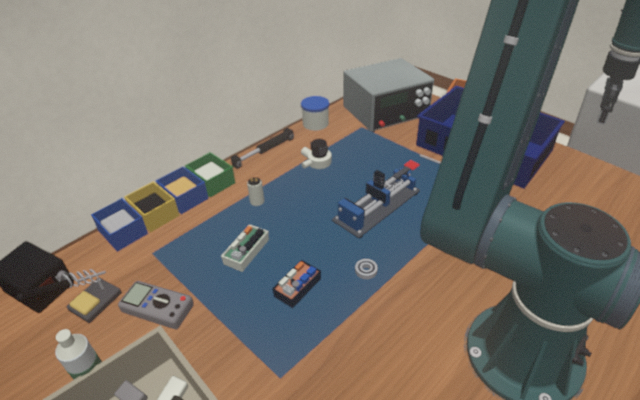

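View pics/top0.png

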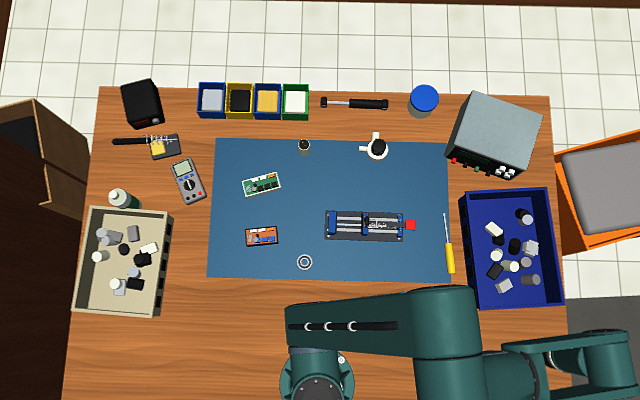

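View pics/wrist0.png

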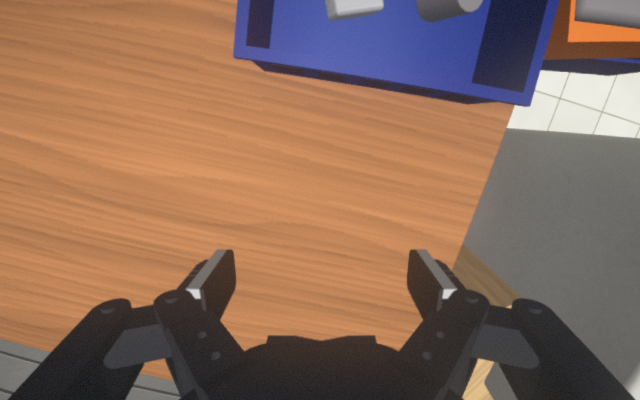

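The side view shows the holder around (376,205) with its paddle at (412,165), the white module at (245,247) and the black module at (298,283). The top view shows the holder at (365,226), paddle at (410,225), white module at (262,184), and black module at (261,236). The wrist camera sees none of them yet. Next I'll measure.

```bash
cat > h.py <<'E'
import cv2,numpy as np
def ray(d,uv):
    K=np.array([[d["fx"],0,d["cx"]],[0,d["fy"],d["cy"]],[0,0,1.]])
    p=cv2.undistortPoints(np.array(uv,float).reshape(-1,1,2),K,np.array([float(d["k1"]),0,0,0])).reshape(-1,2)
    T=np.array(d["T"]); v=np.c_[p[:,0],-p[:,1],-np.ones(len(p))]@T[:3,:3].T
    return T[:3,3],v
def onz(d,uv,z):
    o,v=ray(d,uv); return o+v*((z-o[2])/v[:,2])[:,None]
def world(d,uv):  # by depth
    o,v=ray(d,uv); uv=np.round(np.array(uv).reshape(-1,2)).astype(int)
    return o+v*d["depth"][uv[:,1],uv[:,0]][:,None]
def proj(d,P):
    T=np.array(d["T"]); c=(np.array(P,float).reshape(-1,3)-T[:3,3])@T[:3,:3]
    K=np.array([[d["fx"],0,d["cx"]],[0,d["fy"],d["cy"]],[0,0,1.]])
    return cv2.projectPoints(np.c_[c[:,0],-c[:,1],-c[:,2]],np.zeros(3),np.zeros(3),K,np.array([float(d["k1"]),0,0,0]))[0].reshape(-1,2)
def cloud(d,x0,x1,y0,y1):
    vv,uu=np.mgrid[y0:y1,x0:x1]; uv=np.c_[uu.ravel(),vv.ravel()]
    P=world(d,uv); ok=d["depth"][uv[:,1],uv[:,0]]>0
    return uv[ok],P[ok],d["img"][uv[ok][:,1],uv[ok][:,0]]
E
python3 - <<'E'
from h import *
d=dict(np.load("top0.npz"))
im=d["img"]
a=cv2.resize(im[195:255,310:430],None,fx=6,fy=6,interpolation=cv2.INTER_CUBIC)
b=cv2.resize(im[160:260,230:295],None,fx=5,fy=5,interpolation=cv2.INTER_CUBIC)
cv2.imwrite("pics/top_h.png",a);cv2.imwrite("pics/top_m.png",b)
uv,P,c=cloud(d,235,290,165,205)
hsv=cv2.cvtColor(c[None],cv2.COLOR_BGR2HSV)[0]
m=(P[:,2]>15)
print("module pts",m.sum(),np.percentile(P[m],[2,50,98],axis=0).round(1).tolist())
r=cv2.minAreaRect(P[m][:,:2].astype(np.float32));print(r)
uv,P,c=cloud(d,310,430,200,250)
m=P[:,2]>8
r=cv2.minAreaRect(P[m][:,:2].astype(np.float32));print("holder",r)
hsv=cv2.cvtColor(c[None],cv2.COLOR_BGR2HSV)[0].astype(int)
red=((hsv[:,0]<8)|(hsv[:,0]>172))&(hsv[:,1]>150)&(hsv[:,2]>100)&(P[:,2]>40)
print("paddle",red.sum(),P[red].mean(0),cv2.minAreaRect(P[red][:,:2].astype(np.float32)),uv[red].mean(0),onz(d,uv[red].mean(0),67))
hi=P[:,2]>95
print("tab",hi.sum(),P[hi].mean(0),P[hi].max(0),P[hi].min(0))
E
```

```text
module pts 624 [[593.2, 144.4, 17.9], [630.0, 201.7, 29.8], [666.2, 259.3, 46.1]]
((642.7979736328125, 206.63925170898438), (87.11471557617188, 120.74311828613281), 19.9288330078125)
holder ((507.3448791503906, -165.3419952392578), (165.45913696289062, 398.5857238769531), 1.427951693534851)
paddle 99 [ 499.85640599 -288.68457056   68.381366  ] ((500.2185363769531, -288.7109069824219), (30.246084213256836, 30.625146865844727), 1.5439324378967285) [410.45454545 224.54545455] [[ 500.08126693 -288.94025697   67.        ]]
tab 52 [ 500.54262596 -141.78346967  115.02555452] [ 515.65028088 -134.93081395  124.25367625] [ 486.48124618 -149.55070722   96.84692645]
```

View pics/top_h.png

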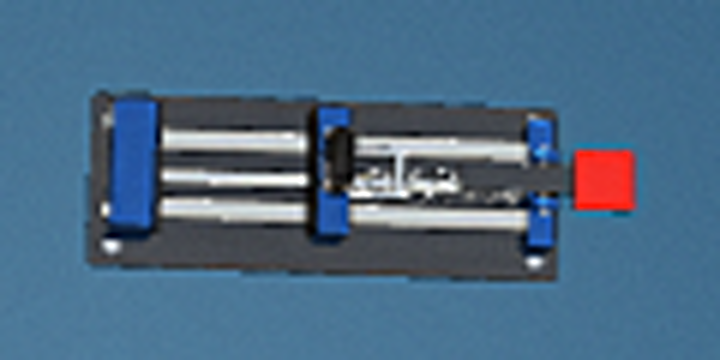

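View pics/top_m.png

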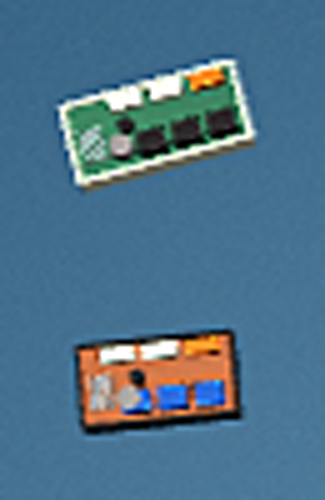

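The top zooms show the holder with its fixed jaw to the left (world +y), the jaw shut, the black tab at crop (340,155) and the paddle at (604,180). The white module lies above the black one. I'll move to a viewing pose that has both in the wrist camera.

{"method": "carry_out", "body": {"series": [[[50.3,-42.2,0],[0,0,0.227],8.5],[[50.3,-42.2,0],[0,0,0.227],8.5],[[50.3,-42.2,0],[0,0,0.227],8.5],[[50.3,-42.2,0],[0,0,0.227],8.5],[[50.3,-42.2,0],[0,0,0.227],8.5],[[50.3,-42.2,0],[0,0,0.227],8.5],[[50.3,-42.2,0],[0,0,0.227],8.5],[[50.3,-42.2,0],[0,0,0.227],8.5],[[50.3,-42.2,0],[0,0,0.227],8.5],[[50.3,-42.2,0],[0,0,0.227],8.5],[[50.3,-42.2,0],[0,0,0.227],8.5],[[50.3,-42.2,0],[0,0,0.227],8.5],[[50.3,-42.2,0],[0,0,0.227],8.5],[[50.3,-42.2,0],[0,0,0.227],8.5]]}}

```text
time_s: 1.9
position: [529.3, -61.3, 231.2]
orientation: [0.0, 1.0, -0.001, -0.0]
wrist_force: [-0.3, 0.6, 0.2]
finger_gap: 84.9
```

Run:
```python
from plant import env
from h import *
d=env.get_image("wrist"); s=env.get_state(); print(s["time_s"],s["position"],s["orientation"],s["joints"])
cv2.imwrite("pics/wrist1.png",d["img"]); np.savez("wrist1.npz",**d)
```

```text
1.95 [529.44555798 -61.31877417 231.29735643] [ 2.29640730e-05  9.99999567e-01 -9.08193335e-04 -2.03527182e-04] [-2.44837302e-01  2.62899419e-01  1.65391010e+00 -1.51859787e-04
  1.22516705e+00  1.32782689e+00]
```

View pics/wrist1.png

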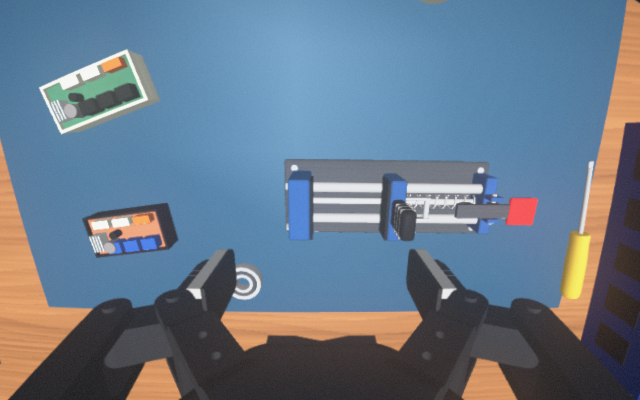

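The wrist view shows the holder: fixed jaw at (300,205), sliding jaw and tab at (400,215), paddle at (521,211). The white module is at (97,92) and the black one at (130,232).

Run:
```python
from h import *
d=dict(np.load("wrist1.npz"))
uv,P,c=cloud(d,275,560,140,250)
hsv=cv2.cvtColor(c[None],cv2.COLOR_BGR2HSV)[0].astype(int)
blue=(abs(hsv[:,0]-112)<12)&(hsv[:,1]>130)&(P[:,2]>62)&(P[:,2]<82)
for nm,m in [("fixed",blue&(uv[:,0]<330)),("slide",blue&(uv[:,0]>370)&(uv[:,0]<420)),("tab",(P[:,2]>100)),("paddle",((hsv[:,0]<8)|(hsv[:,0]>172))&(hsv[:,1]>150)&(P[:,2]>55))]:
    q=P[m]; print(nm,m.sum(),"med",np.median(q,0).round(1),"lo",np.percentile(q,2,axis=0).round(1),"hi",np.percentile(q,98,axis=0).round(1),[np.round(t,1) for t in cv2.minAreaRect(q[:,:2].astype(np.float32))])
# paddle centroid by mask onto z=67
m=((hsv[:,0]<8)|(hsv[:,0]>172))&(hsv[:,1]>150)&(P[:,2]>55)
print("paddle ray",onz(d,uv[m].mean(0),67))
# rods: points at z 36..44, bright, between jaws
rod=(c.min(1)>130)&(P[:,2]>33)&(P[:,2]<48)&(uv[:,0]>318)&(uv[:,0]<380)
for lo,hi in [(170,195),(205,232)]:
    q=P[rod&(uv[:,1]>lo)&(uv[:,1]<hi)]; print("rod",len(q),q.mean(0).round(1),np.polyfit(q[:,1],q[:,0],1))
# base plate
bp=(P[:,2]>9)&(P[:,2]<19)&(hsv[:,1]<90)&(hsv[:,2]<110)
print("base",bp.sum(),[np.round(t,2) for t in cv2.minAreaRect(P[bp][:,:2].astype(np.float32))])
im=cv2.resize(d["img"][140:260,270:550],None,fx=2.8,fy=2.8,interpolation=cv2.INTER_CUBIC);cv2.imwrite("pics/w1h.png",im)
# module
uv,P,c=cloud(d,20,180,30,150)
m=(P[:,2]>24)&(P[:,2]<36); q=P[m]
print("module",[np.round(t,2) for t in cv2.minAreaRect(q[:,:2].astype(np.float32))],np.median(q,0))
hsv=cv2.cvtColor(c[None],cv2.COLOR_BGR2HSV)[0].astype(int)
mask=np.zeros((400,640),np.uint8)
```

```text
fixed 1229 med [504.6 -37.2  72.6] lo [470.6 -47.6  70.6] hi [536.3 -26.3  74.1] [array([503.2, -37. ]), array([23. , 68.8]), np.float64(89.2)]
slide 412 med [ 520.2 -141.4   72.6] lo [ 468.1 -151.2   71. ] hi [ 535.1 -135.9   74. ] [array([ 501.2, -143.5]), array([15.7, 68.4]), np.float64(88.5)]
tab 621 med [ 504.2 -141.1  117.3] lo [ 487.8 -149.9  100.8] hi [ 516.2 -136.4  119.6] [array([ 501.1, -143.5]), array([15. , 30.9]), np.float64(88.5)]
paddle 675 med [ 500.4 -287.7   67.5] lo [ 485.5 -302.7   65.7] hi [ 514.9 -273.3   68.9] [array([ 499.5, -288.2]), array([31.6, 31.6]), np.float64(88.9)]
paddle ray [[ 500.31616231 -288.02333345   67.        ]]
rod 623 [521.8 -94.6  41.2] [1.97727136e-02 5.23641330e+02]
rod 595 [484.  -95.6  41.2] [1.11902207e-02 4.85022047e+02]
base 3 [array([ 524.55, -252.4 ]), array([0.05, 3.56]), np.float64(86.71)]
module [array([631.01, 201.27]), array([ 57.07, 122.02]), np.float64(17.06)] [635.39748049 192.85428269  27.10819495]
```

View pics/w1h.png

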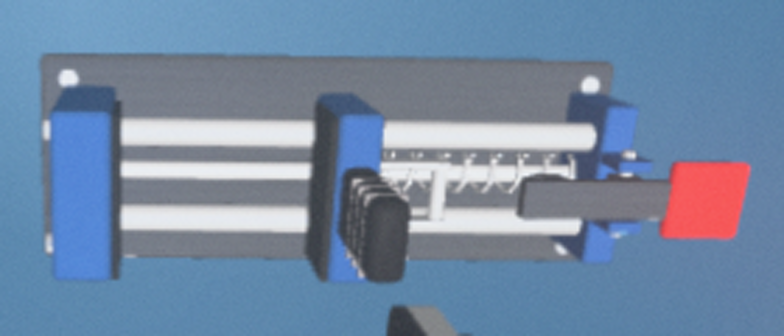

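Measured: the holder axis is (0.0145, 1), its origin about (502.5, −119), the seat about (502.6, −116) and the tab at (501.6, −143.3). The sizes match the ones given (paddle 31.6 mm, jaw 69 mm, tab 15x31 mm). The module centre is (631, 201), with its 57x122 mm outline confirmed. Next I'll go to the tab.

{"method": "carry_out", "body": {"series": [[[-2.8,8.2,2],[0,0,0.013],8.5],[[-2.8,8.2,2],[0,0,0.013],8.5],[[-2.8,8.2,6],[0,0,0.013],5],[[-2.8,8.2,10],[0,0,0.013],5],[[-2.8,8.2,14.5],[0,0,0.013],5],[[-2.8,8.2,14.5],[0,0,0.013],5],[[-2.8,8.2,14.5],[0,0,0.013],5]], "newtons": 50}}

```text
time_s: 2.82
position: [502.7, -143.1, 87.5]
orientation: [0.0, 1.0, -0.007, 0.001]
wrist_force: [0.1, -0.8, 0.8]
finger_gap: 49.9
```

Run:
```python
from plant import env
from h import *
d=env.get_image("wrist"); s=env.get_state(); print(s["time_s"],s["position"],s["orientation"],s["wrist_force"],s["finger_gap"])
cv2.imwrite("pics/wrist2.png",d["img"]); np.savez("wrist2.npz",**d)
d=env.get_image("side"); cv2.imwrite("pics/side2.png",cv2.resize(d["img"][120:260,300:460],None,fx=4,fy=4,interpolation=cv2.INTER_CUBIC))
```

```text
2.875 [ 503.3414083  -143.17020113   88.0661369 ] [ 5.36583652e-04  9.99975329e-01 -6.87528161e-03  1.33586626e-03] [ 0.64402207 -0.16039399  0.27359256] 49.75811595000624
```

View pics/wrist2.png

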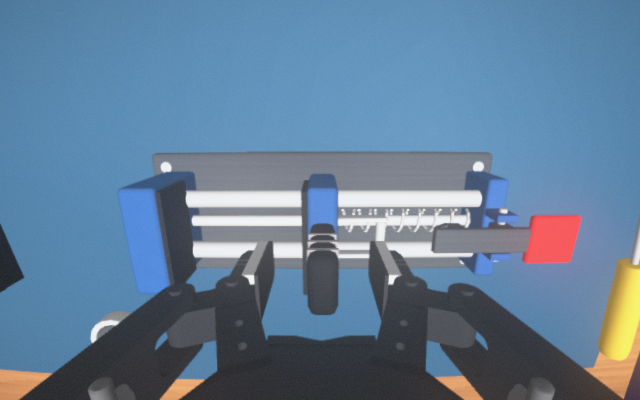

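View pics/side2.png

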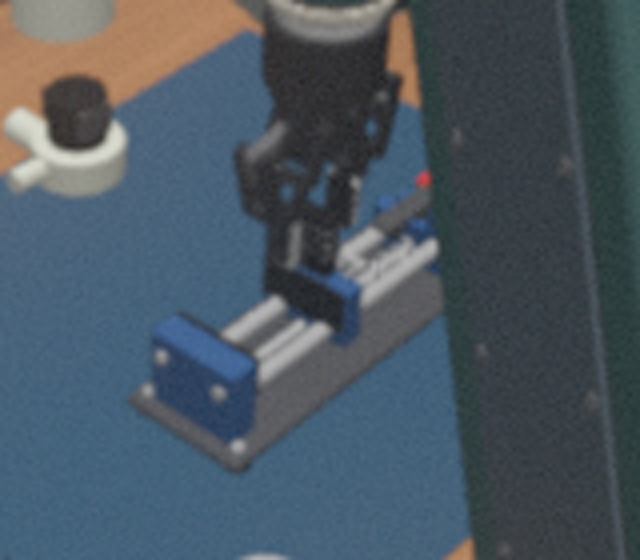

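The tab (column 322) is midway between the fingers (258 and 385). Closing.

{"method": "carry_out", "body": {"series": [[[0,0,0],[0,0,0],0.8],[[0,0,0],[0,0,0],0.8],[[0,0,0],[0,0,0],0.8],[[0,0,0],[0,0,0],0.8],[[0,0,0],[0,0,0],0.8],[[0,0,0],[0,0,0],0.8]], "newtons": 60}}

```text
time_s: 3.68
position: [502.8, -143.6, 87.5]
orientation: [0.001, 1.0, -0.006, 0.001]
wrist_force: [-3.3, -4.9, 6.9]
finger_gap: 13.1
```

{"method": "carry_out", "body": {"series": [[[0,0.8,0],[0,0,0],0.8],[[0,1.6,0],[0,0,0],0.8],[[0,2.4,0],[0,0,0],0.8],[[0,3.2,0],[0,0,0],0.8],[[0,4.0,0],[0,0,0],0.8],[[0,4.8,0],[0,0,0],0.8],[[0,5.3,0],[0,0,0],0.8],[[0,5.8,0],[0,0,0],0.8],[[0,5.8,0],[0,0,0],0.8],[[0,5.8,0],[0,0,0],0.8]]}}

```text
time_s: 4.92
position: [502.0, -198.3, 87.5]
orientation: [-0.001, 1.0, -0.007, 0.001]
wrist_force: [0.4, 8.6, 9.0]
finger_gap: 13.2
```

Run:
```python
from plant import env
from h import *
d=env.get_image("wrist"); s=env.get_state(); print(s["time_s"],s["position"],s["orientation"],s["wrist_force"],s["finger_gap"])
cv2.imwrite("pics/wrist3.png",d["img"]); np.savez("wrist3.npz",**d)
```

```text
4.975 [ 502.04049013 -198.26075321   87.47576611] [-1.42127318e-03  9.99974457e-01 -6.96223622e-03  7.70119005e-04] [0.04390946 9.33751334 8.3252352 ] 13.334181397008882
```

View pics/wrist3.png

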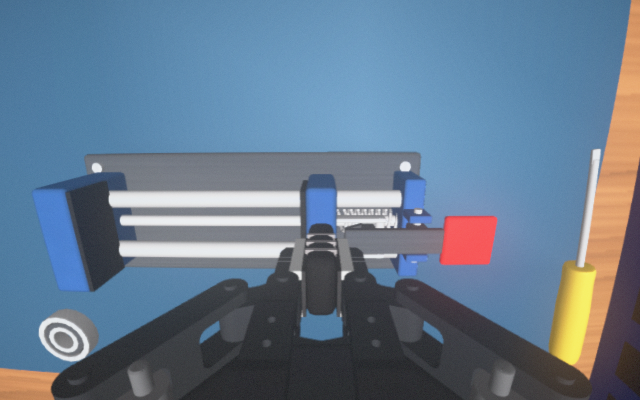

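The jaw has moved about 55 mm and is not quite at the stop (spring force 9 N). I'll pull a little further.

{"method": "carry_out", "body": {"series": [[[0,0.2,0],[0,0,0],0.8],[[0,0.4,0],[0,0,0],0.8],[[0,0.5,0],[0,0,0],0.8],[[0,0.5,0],[0,0,0],0.8]]}}

```text
time_s: 5.48
position: [502.0, -201.9, 87.5]
orientation: [-0.002, 1.0, -0.007, 0.001]
wrist_force: [2.3, 14.9, 11.8]
finger_gap: 12.8
```

{"method": "carry_out", "body": {"series": [[[0,0.2,0],[0,0,0],0.8],[[0,0.3,0],[0,0,0],0.8],[[0,0.3,0],[0,0,0],0.8],[[0,0.3,0],[0,0,0],0.8]]}}

```text
time_s: 5.98
position: [501.9, -202.1, 87.4]
orientation: [-0.005, 1.0, -0.008, 0.001]
wrist_force: [4.2, 25.5, 13.3]
finger_gap: 13.2
```

Run:
```python
from plant import env
from h import *
d=env.get_image("wrist"); s=env.get_state(); print(s["time_s"],s["position"],s["orientation"],s["wrist_force"],s["finger_gap"])
cv2.imwrite("pics/wrist4.png",cv2.resize(d["img"][140:330,260:520],None,fx=3,fy=3,interpolation=cv2.INTER_CUBIC)); np.savez("wrist4.npz",**d)
d=dict(np.load("wrist3.npz"))
cv2.imwrite("pics/wrist3z.png",cv2.resize(d["img"][140:330,260:520],None,fx=3,fy=3,interpolation=cv2.INTER_CUBIC))
```

```text
6.025 [ 501.8885598  -202.05858404   87.38493599] [-4.59280147e-03  9.99961215e-01 -7.48897707e-03  6.24048208e-04] [ 5.2648232  25.86851565 13.83771106] 12.852690815104015
```

View pics/wrist4.png

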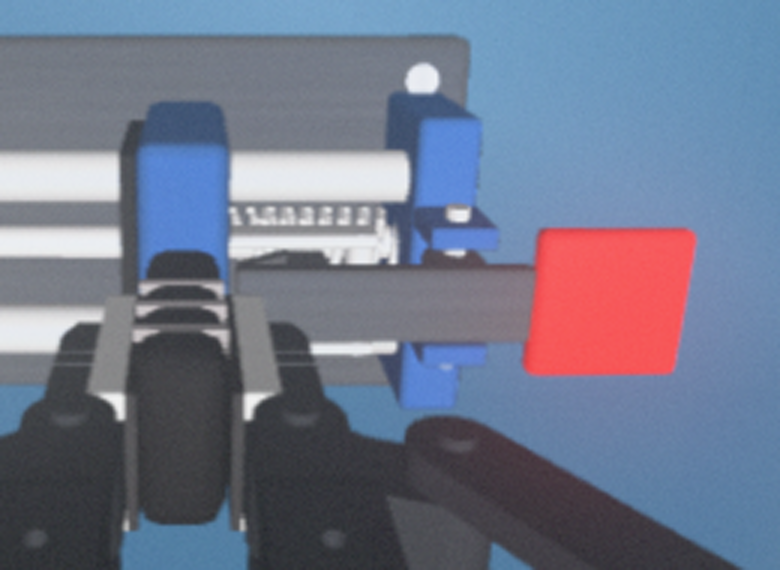

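View pics/wrist3z.png

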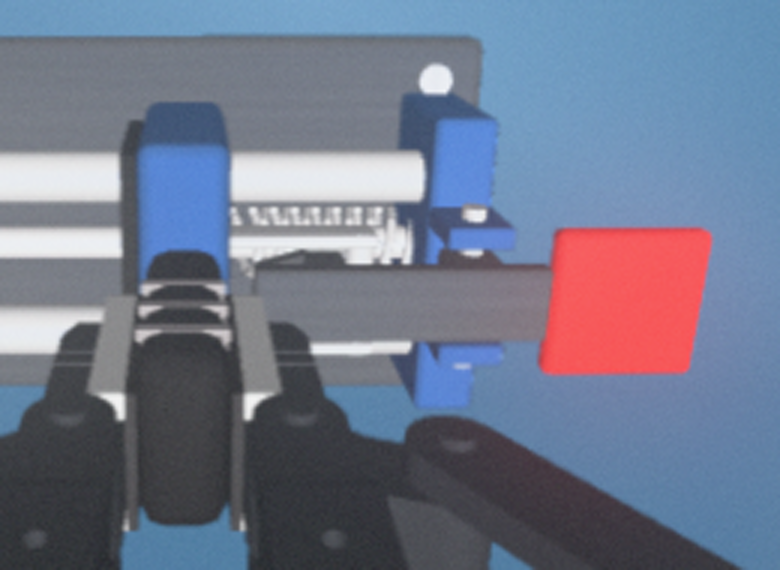

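At the stop: the force rises to 26 N with no further motion. I'll ease back and see whether the catch takes the spring.

{"method": "carry_out", "body": {"series": [[[0,-0.3,0],[0,0,0],0.8],[[0,-0.6,0],[0,0,0],0.8],[[0,-0.9,0],[0,0,0],0.8],[[0,-1.0,0],[0,0,0],0.8],[[0,-1.0,0],[0,0,0],0.8],[[0,-1.0,0],[0,0,0],0.8]]}}

```text
time_s: 6.78
position: [502.1, -197.5, 87.5]
orientation: [-0.0, 1.0, -0.007, 0.001]
wrist_force: [-0.7, 4.2, 8.2]
finger_gap: 13.1
```

The jaw is at 54 mm and the pull has dropped to 4 N, so the catch is carrying the spring. I'll release gently and rise.

{"method": "carry_out", "body": {"series": [[[0,-0.2,0],[0,0,0],0.8],[[0,-0.2,0],[0,0,0],0.8],[[0,-0.2,0],[0,0,0],2.5],[[0,-0.2,0],[0,0,0],4],[[0,-0.2,0],[0,0,0],5],[[0,-0.2,0],[0,0,0],5],[[0,-0.2,-5],[0,0,0],5],[[0,-0.2,-10],[0,0,0],5],[[0,-0.2,-14],[0,0,0],8.5],[[0,-0.2,-14],[0,0,0],8.5],[[0,-0.2,-14],[0,0,0],8.5]]}}

```text
time_s: 8.15
position: [500.9, -196.0, 225.7]
orientation: [-0.0, 1.0, -0.007, -0.0]
wrist_force: [-0.4, -0.1, -0.2]
finger_gap: 84.8
```

Run:
```python
from plant import env
from h import *
d=env.get_image("wrist"); s=env.get_state(); print(s["time_s"],s["position"],s["orientation"],s["joints"])
cv2.imwrite("pics/wrist5.png",d["img"]); np.savez("wrist5.npz",**d)
uv,P,c=cloud(d,0,640,130,270)
m=(P[:,2]>100)&(P[:,2]<130)&(abs(P[:,0]-502)<25)
print("tab",m.sum(),[np.round(t,1) for t in cv2.minAreaRect(P[m][:,:2].astype(np.float32))])
hsv=cv2.cvtColor(c[None],cv2.COLOR_BGR2HSV)[0].astype(int)
b=(abs(hsv[:,0]-112)<12)&(hsv[:,1]>130)&(P[:,2]>66)&(P[:,2]<80)
for lo,hi in [(-70,0),(-230,-170)]:
    q=P[b&(P[:,1]>lo)&(P[:,1]<hi)]; print([np.round(t,1) for t in cv2.minAreaRect(q[:,:2].astype(np.float32))])
```

```text
8.2 [ 500.47207351 -195.76175163  225.02037332] [-6.40968029e-04  9.99977525e-01 -6.58849955e-03 -1.06307744e-03] [-5.01504837e-01  2.76521351e-01  1.65130751e+00  1.26125009e-04
  1.21624369e+00  1.08242466e+00]
tab 1357 [array([ 506.2, -334. ]), array([287. ,  49.8]), np.float64(88.2)]
[array([502.3, -36.9]), array([22.5, 69.8]), np.float64(89.0)]
[array([ 500.3, -197.6]), array([16.1, 68.8]), np.float64(89.4)]
```

View pics/wrist5.png

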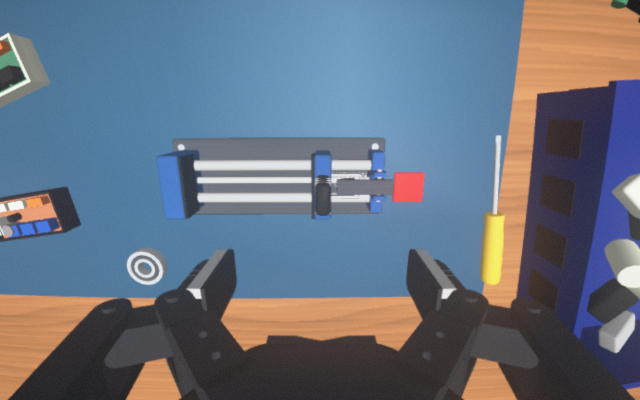

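The catch holds: the jaw centre is at y = −197.6, 54 mm from shut. Now over the module, turned to grip across its 56 mm.

{"method": "carry_out", "body": {"series": [[[12.5,-39.9,2.5],[0,0,-1.882],8.5],[[12.5,-39.9,2.5],[0,0,-1.882],8.5],[[12.5,-39.9,2.5],[0,0,-1.882],8.5],[[12.5,-39.9,2.5],[0,0,-1.882],8.5],[[12.5,-39.9,2.5],[0,0,-1.882],8.5],[[12.5,-39.9,2.5],[0,0,-1.882],8.5],[[12.5,-39.9,2.5],[0,0,-1.882],8.5],[[12.5,-39.9,2.5],[0,0,-1.882],8.5],[[12.5,-39.9,2.5],[0,0,-1.882],8.5],[[12.5,-39.9,2.5],[0,0,-1.882],8.5],[[12.5,-39.9,2.5],[0,0,-1.882],8.5],[[12.5,-39.9,2.5],[0,0,-1.882],8.5],[[12.5,-39.9,2.5],[0,0,-1.882],8.5],[[12.5,-39.9,2.5],[0,0,-1.882],8.5],[[12.5,-39.9,2.5],[0,0,-1.882],8.5]]}}

```text
time_s: 10.07
position: [631.7, 201.0, 201.4]
orientation: [0.0, 0.595, 0.804, 0.0]
wrist_force: [0.5, -0.2, 0.5]
finger_gap: 84.8
```

```bash
cat > mod.py <<'E'
from h import *
def module(d,x0,x1,y0,y1,zt=30):
    uv,P,c=cloud(d,x0,x1,y0,y1)
    m=(P[:,2]>zt-5)&(P[:,2]<zt+5)
    mask=np.zeros(d["depth"].shape,np.uint8); mask[uv[m][:,1],uv[m][:,0]]=255
    mask=cv2.morphologyEx(mask,cv2.MORPH_CLOSE,np.ones((15,15)))
    cs=cv2.findContours(mask,cv2.RETR_EXTERNAL,cv2.CHAIN_APPROX_NONE)[0]
    ct=max(cs,key=cv2.contourArea).reshape(-1,2)
    W=onz(d,ct,zt)
    return cv2.minAreaRect(W[:,:2].astype(np.float32)),ct
E
python3 - <<'E'
from plant import env
from mod import *
d=env.get_image("wrist"); s=env.get_state(); o=s["orientation"]; print(s["time_s"],s["position"],o,"psi",2*np.arctan2(o[2],o[1]),s["joints"])
cv2.imwrite("pics/wrist6.png",d["img"]); np.savez("wrist6.npz",**d)
print(proj(d,[631,201,30]))
E
```

```text
10.125 [631.69973484 200.99508301 201.45832745] [3.58843803e-05 5.94463225e-01 8.04122790e-01 1.09410906e-04] psi 1.8683967343101822 [ 2.03875625e-01  4.73552451e-01  1.39951835e+00  9.69134059e-05
  1.26831096e+00 -9.37536428e-02]
[[319.94983562 183.15940276]]
```

View pics/wrist6.png

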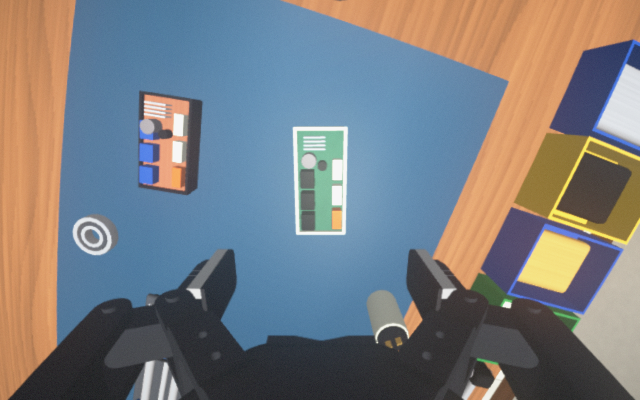

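The module is centred at (320,181) between the fingers. The capacitor shows at (387,315), so I'll check its clearance and measure.

Run:
```python
from mod import *
d=dict(np.load("wrist6.npz"))
r,ct=module(d,260,380,100,250); print(r, ct.min(0),ct.max(0))
t=dict(np.load("top0.npz")); uv,P,c=cloud(t,290,320,130,165)
m=P[:,2]>60; print("cap",m.sum(),P[m].mean(0),P[m].min(0),P[m].max(0))
c0=P[m].mean(0)[:2]-np.array([631,201]); a=1.8685
print("cap in tool xy",c0@[np.cos(a),np.sin(a)],c0@[np.sin(a),-np.cos(a)])
```

```text
((631.0196533203125, 201.05108642578125), (55.15306854248047, 120.07166290283203), 17.153278350830078) [294 127] [346 234]
cap 116 [757.68152915  62.49391978  72.01892531] [739.0759283   43.29846765  61.04462053] [779.42335677  80.06095731  85.97048215]
cap in tool xy -169.57249893022725 80.48174757288457
```

The module measures (631.0, 201.05) with a 55x120 mm outline at 17.15°, which agrees with the first fix, and the capacitor is 170 mm clear. Descending and gripping.

{"method": "carry_out", "body": {"series": [[[0,-0.1,5],[0,0,-0.002],8.5],[[0,-0.1,10],[0,0,-0.002],8.5],[[0,-0.1,15],[0,0,-0.002],8.5],[[0,-0.1,18],[0,0,-0.002],8.5],[[0,-0.1,20],[0,0,-0.002],8.5],[[0,-0.1,20],[0,0,-0.002],8.5],[[0,-0.1,20],[0,0,-0.002],8.5]]}}

```text
time_s: 11.0
position: [631.9, 201.0, 2.7]
orientation: [0.001, 0.594, 0.805, 0.001]
wrist_force: [-0.2, -0.3, 0.2]
finger_gap: 84.9
```

{"method": "carry_out", "body": {"series": [[[0,-0.1,0.1],[0,0,0],8.5],[[0,-0.1,0.1],[0,0,0],7],[[0,-0.1,0.1],[0,0,0],6],[[0,-0.1,0.1],[0,0,0],5],[[0,-0.1,0.1],[0,0,0],5],[[0,-0.1,0.1],[0,0,0],5],[[0,-0.1,0.1],[0,0,0],5]], "newtons": 50}}

```text
time_s: 11.88
position: [630.3, 200.6, 1.1]
orientation: [0.0, 0.594, 0.805, 0.0]
wrist_force: [-0.6, -0.5, 5.8]
finger_gap: 55.0
```

Run:
```python
from plant import env
from mod import *
d=env.get_image("wrist"); s=env.get_state(); o=s["orientation"]; print(s["time_s"],s["position"],"psi",2*np.arctan2(o[2],o[1]),s["wrist_force"],s["finger_gap"])
cv2.imwrite("pics/wrist7.png",d["img"]); np.savez("wrist7.npz",**d)
d=env.get_image("side"); cv2.imwrite("pics/side7.png",cv2.resize(d["img"][180:320,180:340],None,fx=4,fy=4,interpolation=cv2.INTER_CUBIC))
```

```text
11.925 [630.24943615 200.59681795   1.09871889] psi 1.8707858290868227 [-0.72788265  0.37972985  5.47371493] 54.963027209493696
```

View pics/wrist7.png

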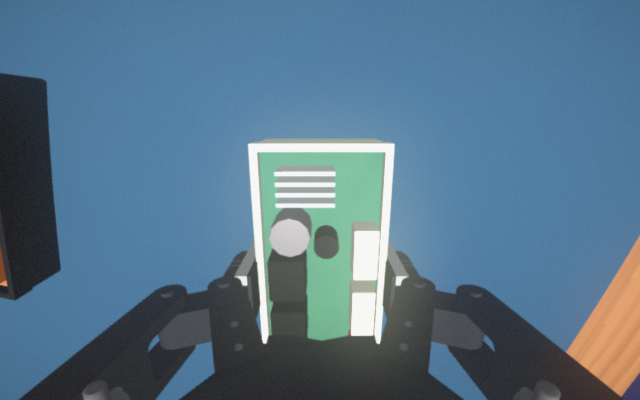

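View pics/side7.png

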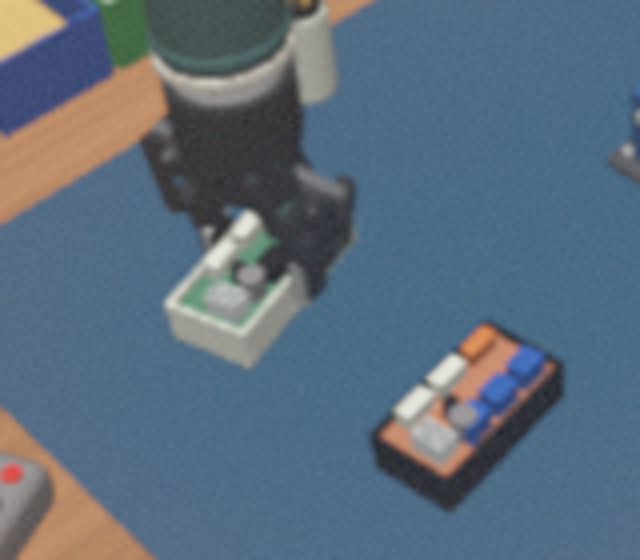

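Gripped with a 55 mm gap, module centred and level. Lifting.

{"method": "carry_out", "body": {"series": [[[0,0,-1],[0,0,0],5],[[0,0,-3],[0,0,0],5],[[0,0,-6],[0,0,0],5],[[0,0,-9],[0,0,0],5],[[0,0,-12],[0,0,0],5],[[0,0,-13],[0,0,0],5],[[-2,-1.5,-13],[0,0,0.03],5],[[-5,-4,-13],[0,0,0.08],5],[[-8,-6.5,-13],[0,0,0.12],5],[[-11,-9,-13],[0,0,0.16],5],[[-14,-11.5,-13],[0,0,0.2],5],[[-17,-14,-13],[0,0,0.24],5],[[-20,-16.5,-13],[0,0,0.28],5],[[-23,-19,-13],[0,0,0.314],5],[[-25.5,-20.8,-13],[0,0,0.314],5],[[-26.5,-21.6,-13],[0,0,0.314],5],[[-26.5,-21.6,-13],[0,0,0.314],5],[[-26.5,-21.6,-13],[0,0,0.314],5]]}}

```text
time_s: 14.22
position: [501.6, -115.8, 130.1]
orientation: [-0.0, 0.712, 0.702, 0.0]
wrist_force: [-0.2, -0.2, -4.1]
finger_gap: 55.3
```

Run:
```python
from plant import env
from mod import *
d=env.get_image("wrist"); s=env.get_state(); o=s["orientation"]; print(s["time_s"],s["position"],o,"psi",2*np.arctan2(o[2],o[1]),s["wrist_force"],s["finger_gap"])
cv2.imwrite("pics/wrist8.png",d["img"]); np.savez("wrist8.npz",**d)
d=env.get_image("side"); np.savez("side8.npz",**d); cv2.imwrite("pics/side8.png",cv2.resize(d["img"][110:260,300:460],None,fx=4,fy=4,interpolation=cv2.INTER_CUBIC))
d=env.get_image("top"); np.savez("top8.npz",**d); cv2.imwrite("pics/top8.png",cv2.resize(d["img"][160:260,240:430],None,fx=4,fy=4,interpolation=cv2.INTER_CUBIC))
```

```text
14.275 [ 501.78345381 -115.68660909  130.14529773] [-2.76383549e-04  7.11815136e-01  7.02366798e-01  1.28630332e-04] psi 1.557434259240662 [ 0.59365001 -0.44168655 -2.77000852] 55.034867269406426
```

View pics/wrist8.png

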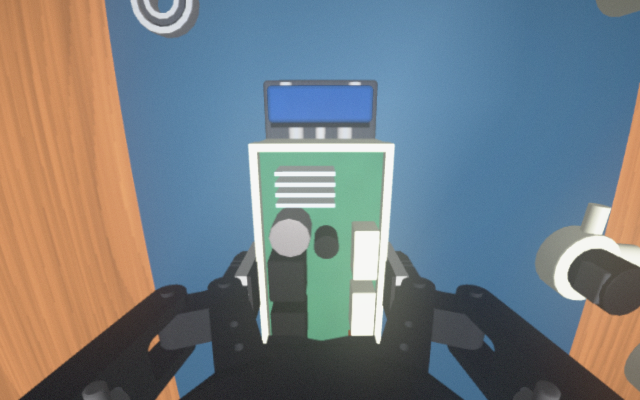

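View pics/side8.png

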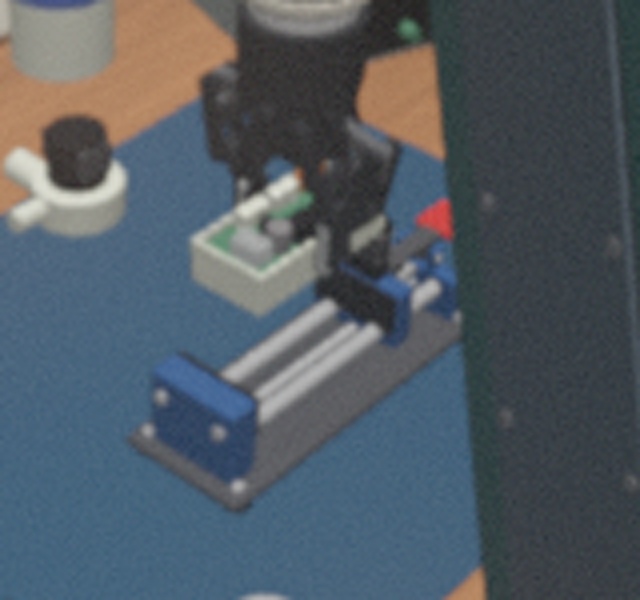

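View pics/top8.png

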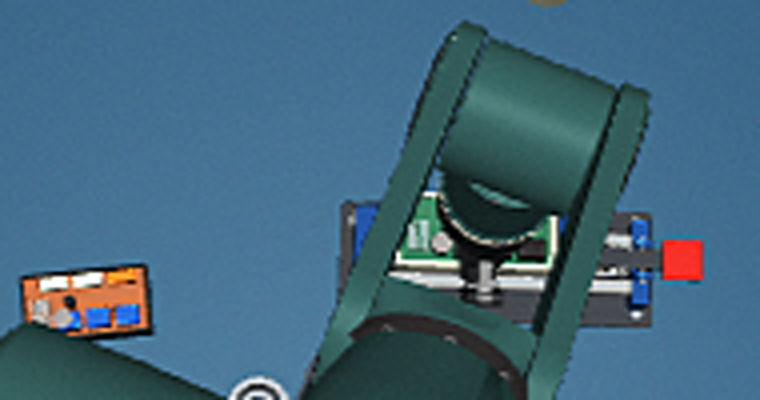

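The wrist view shows the module's leading edge centred at column ~321 and the fixed jaw at ~320, so they line up. I'll check that and the end gap numerically.

Run:
```python
from mod import *
d=dict(np.load("wrist8.npz"))
uv,P,c=cloud(d,230,410,70,360)
hsv=cv2.cvtColor(c[None],cv2.COLOR_BGR2HSV)[0].astype(int)
b=(abs(hsv[:,0]-112)<12)&(hsv[:,1]>130)&(P[:,2]>66)&(P[:,2]<80)&(uv[:,1]<130)
print("fixed",[np.round(t,1) for t in cv2.minAreaRect(P[b][:,:2].astype(np.float32))],np.median(P[b],0))
w=(c.min(1)>150)&(hsv[:,1]<60)&(P[:,2]>145)&(P[:,2]<175)&(uv[:,1]<160)
q=P[w];print("front rim",len(q),np.median(q,0),np.percentile(q,1,axis=0),np.percentile(q,99,axis=0))
for lo,hi in [(160,200),(260,330)]:
  for a,bb in [(245,275),(370,400)]:
    w=(c.min(1)>140)&(hsv[:,1]<60)&(P[:,2]>150)&(P[:,2]<166)&(uv[:,1]>lo)&(uv[:,1]<hi)&(uv[:,0]>a)&(uv[:,0]<bb)
    q=P[w]; print(len(q),np.median(q,0).round(1))
rod=(c.min(1)>130)&(P[:,2]>33)&(P[:,2]<48)&(uv[:,1]>124)&(uv[:,1]<142)
for a,bb in [(285,308),(335,360)]:
  q=P[rod&(uv[:,0]>a)&(uv[:,0]<bb)]; print("rod",len(q),q.mean(0) if len(q) else 0)
```

```text
fixed [array([502.1, -36.9]), array([22.1, 68.7]), np.float64(89.3)] [502.30266014 -36.30678215  72.68949367]
front rim 1611 [503.22380587 -56.815382   159.54797967] [475.2574588  -61.15435004 149.72008767] [530.30461946 -54.94758232 161.12489174]
355 [476.6 -69.3 159.7]
341 [528.8 -70.1 159.6]
509 [ 475.7 -121.8  159.7]
616 [ 527.8 -121.1  159.6]
rod 180 [483.51030771 -56.78284445  41.48668235]
rod 179 [520.61507553 -57.31127559  41.55322112]
```

Lateral error is about 0.6 mm and lengthways under 1 mm, against 7 mm clearance at each end. Lowering.

{"method": "carry_out", "body": {"series": [[[0,0,2],[0,0,0],5],[[0,0,4],[0,0,0],5],[[0,0,6],[0,0,0],5],[[0,0,7.5],[0,0,0],5],[[0,0,8.2],[0,0,0],5],[[0,0,8.4],[0,0,0],5],[[0,0,8.4],[0,0,0],5],[[0,0,8.4],[0,0,0],5]]}}

```text
time_s: 15.38
position: [502.2, -116.7, 46.8]
orientation: [0.0, 0.712, 0.702, 0.0]
wrist_force: [-0.4, -0.6, -3.9]
finger_gap: 55.5
```

{"method": "carry_out", "body": {"series": [[[0,0,0.1],[0,0,0],5],[[0,0,0.2],[0,0,0],5],[[0,0,0.25],[0,0,0],5],[[0,0,0.3],[0,0,0],5],[[0,0,0.3],[0,0,0],5]]}}

```text
time_s: 16.0
position: [501.6, -116.5, 43.2]
orientation: [-0.0, 0.712, 0.702, 0.0]
wrist_force: [-0.1, -0.9, -3.0]
finger_gap: 54.9
```

{"method": "carry_out", "body": {"series": [[[0,0,0.05],[0,0,0],5],[[0,0,0.1],[0,0,0],5],[[0,0,0.1],[0,0,0],5]]}}

```text
time_s: 16.38
position: [501.7, -116.6, 43.0]
orientation: [0.0, 0.712, 0.702, 0.0]
wrist_force: [-2.6, 0.1, 6.6]
finger_gap: 55.3
```

Contact at 43 mm, and the force changed to +6.6 N: the module rests on the rods at the expected height. I'll open, then look before rising.

{"method": "carry_out", "body": {"series": [[[0,0,0],[0,0,0],5.7],[[0,0,0],[0,0,0],6.2],[[0,0,0],[0,0,0],7],[[0,0,0],[0,0,0],7.8],[[0,0,0],[0,0,0],8.5],[[0,0,0],[0,0,0],8.5]]}}

```text
time_s: 17.12
position: [501.7, -116.6, 42.3]
orientation: [-0.0, 0.712, 0.702, 0.0]
wrist_force: [-0.1, -0.2, 0.7]
finger_gap: 85.0
```

{"method": "carry_out", "body": {"series": [[[0,0,-2],[0,0,0],8.5],[[0,0,-5],[0,0,0],8.5],[[0,0,-9],[0,0,0],8.5],[[0,0,-13],[0,0,0],8.5],[[0,0,-17],[0,0,0],8.5],[[0,0,-17],[0,0,0],8.5]]}}

```text
time_s: 17.88
position: [504.0, -117.4, 215.5]
orientation: [0.003, 0.712, 0.702, 0.001]
wrist_force: [-0.2, -1.4, -0.1]
finger_gap: 85.0
```

Run:
```python
from plant import env
from mod import *
d=env.get_image("wrist"); s=env.get_state(); o=s["orientation"]; print(s["time_s"],s["position"],o,"psi",2*np.arctan2(o[2],o[1]),s["joints"])
cv2.imwrite("pics/wrist9.png",d["img"]); np.savez("wrist9.npz",**d)
```

```text
17.925 [ 502.60339281 -116.8982042   213.61503295] [0.00147693 0.71202043 0.70215683 0.00071651] psi 1.5568469467690393 [-3.62496909e-01  2.54765795e-01  1.71425279e+00  7.77888895e-05
  1.16929173e+00 -3.48577812e-01]
```

View pics/wrist9.png

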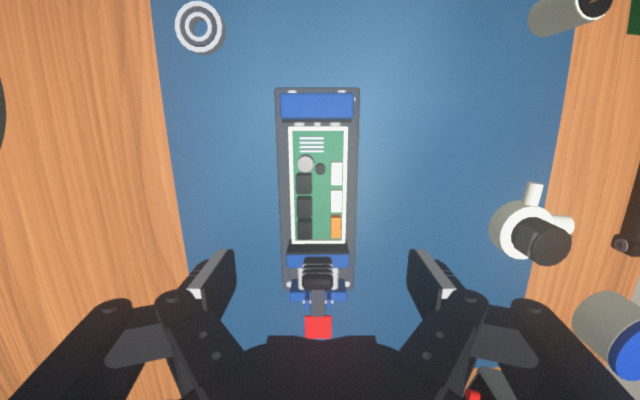

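The module lies between the jaws, lengthways and centred (rim columns 289–348, holder plate 276–358). Quick numeric check, then the paddle.

Run:
```python
from mod import *
d=dict(np.load("wrist9.npz"))
r,ct=module(d,260,380,122,246,72); print(r)
uv,P,c=cloud(d,260,380,80,300)
hsv=cv2.cvtColor(c[None],cv2.COLOR_BGR2HSV)[0].astype(int)
b=(abs(hsv[:,0]-112)<12)&(hsv[:,1]>130)&(P[:,2]>66)&(P[:,2]<80)
for m in (b&(uv[:,1]<125),b&(uv[:,1]>240)&(uv[:,1]<275)): print([np.round(t,1) for t in cv2.minAreaRect(P[m][:,:2].astype(np.float32))])
w=(c.min(1)>150)&(hsv[:,1]<50)&(P[:,2]>66)&(P[:,2]<78)&(uv[:,1]<248)&(uv[:,1]>124)
print("rim z",np.percentile(P[w][:,2],[5,50,95]),[np.round(t,1) for t in cv2.minAreaRect(P[w][:,:2].astype(np.float32))])
A=np.c_[P[w][:,:2]-P[w][:,:2].mean(0),np.ones(w.sum())];print("tilt",np.linalg.lstsq(A,P[w][:,2],rcond=None)[0])
```

```text
((502.1952819824219, -115.89703369140625), (120.75650787353516, 55.29201126098633), 89.19403839111328)
[array([502.1, -36.4]), array([21.7, 67.6]), np.float64(89.2)]
[array([ 500.1, -196.8]), array([15.2, 67.7]), np.float64(89.8)]
rim z [67.1260518 72.3679796 74.0240706] [array([ 502.2, -116.1]), array([120.9,  55.2]), np.float64(89.2)]
tilt [-6.50290480e-03 -1.22077457e-02  7.16764551e+01]
```

{"method": "carry_out", "body": {"series": [[[-5,0,0],[0,0,0],4],[[-10,0.05,0],[0,0,0],0],[[-15,0.05,0],[0,0,0],0],[[-17.1,0.05,1],[0,0,0],0],[[-17.1,0.05,4],[0,0,0],0],[[-17.1,0.05,8],[0,0,0],0],[[-17.1,0.05,11],[0,0,0],0],[[-17.1,0.05,12],[0,0,0],0],[[-17.1,0.05,12],[0,0,0],0],[[-17.1,0.05,12],[0,0,0],0]]}}

```text
time_s: 19.18
position: [500.5, -287.8, 93.2]
orientation: [0.001, 0.712, 0.702, 0.0]
wrist_force: [-0.1, 0.2, -1.2]
finger_gap: 0.2
```

Run:
```python
from plant import env
from mod import *
d=env.get_image("wrist"); s=env.get_state(); o=s["orientation"]; print(s["time_s"],s["position"],"psi",2*np.arctan2(o[2],o[1]),s["wrist_force"],s["finger_gap"])
cv2.imwrite("pics/wrist10.png",d["img"]); np.savez("wrist10.npz",**d)
```

```text
19.225 [ 500.66350663 -287.97532309   93.48193137] psi 1.5569543395557752 [-0.29302099 -0.19508277  0.01604515] -0.10430949571292708
```

View pics/wrist10.png

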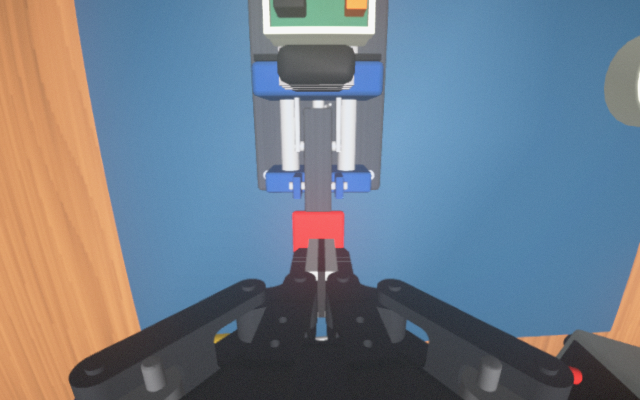

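The module is at (502.2, −116.0), within 1 mm of the seat, and level. The shut fingertips are over the paddle's middle (318,235). Pressing down about 6.5 mm.

{"method": "carry_out", "body": {"series": [[[0,0,1.2],[0,0,0],0],[[0,0,2.2],[0,0,0],0],[[0,0,2.6],[0,0,0],0],[[0,0,2.9],[0,0,0],0],[[0,0,3.1],[0,0,0],0],[[0,0,3.3],[0,0,0],0],[[0,0,3.3],[0,0,0],0],[[0,0,3.3],[0,0,0],0]]}}

```text
time_s: 20.23
position: [499.9, -289.0, 59.6]
orientation: [0.001, 0.712, 0.702, -0.001]
wrist_force: [-3.6, -5.0, 4.5]
finger_gap: 0.2
```

Run:
```python
from plant import env
from mod import *
d=env.get_image("wrist"); s=env.get_state(); o=s["orientation"]; print(s["time_s"],s["position"],s["wrist_force"])
cv2.imwrite("pics/wrist11.png",d["img"]); np.savez("wrist11.npz",**d)
```

```text
20.275 [ 499.86490137 -288.94760224   59.61138661] [-3.43773128 -5.49224742  6.250885  ]
```

View pics/wrist11.png

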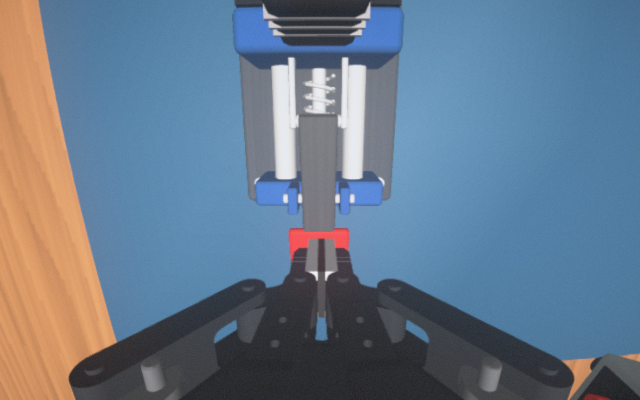

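The jaw has let go: the pin arms now stand at (295–345,120), under the hook tip. I'll rise straight up and back to a viewing pose.

{"method": "carry_out", "body": {"series": [[[0,0,-1],[0,0,0],0],[[0,0,-3],[0,0,0],0],[[0,0,-7],[0,0,0],0],[[0,0,-11],[0,0,0],0],[[0,0,-16],[0,0,0],0],[[5,0,-17],[0,0,0],0],[[10,0,-17],[0,0,0],0],[[15,0,-17],[0,0,0],0],[[17,0,-17],[0,0,0],0],[[17,0,-17],[0,0,0],0],[[17,0,-17],[0,0,0],0]]}}

```text
time_s: 21.65
position: [502.5, -118.5, 229.3]
orientation: [0.0, 0.712, 0.702, -0.0]
wrist_force: [0.3, -0.1, 0.2]
finger_gap: 0.1
```

Run:
```python
from plant import env
from mod import *
d=env.get_image("wrist"); s=env.get_state(); print(s["time_s"],s["position"],s["wrist_force"])
cv2.imwrite("pics/wrist12.png",cv2.resize(d["img"][60:360,200:460],None,fx=2,fy=2,interpolation=cv2.INTER_CUBIC)); np.savez("wrist12.npz",**d)
uv,P,c=cloud(d,250,390,60,320)
hsv=cv2.cvtColor(c[None],cv2.COLOR_BGR2HSV)[0].astype(int)
b=(abs(hsv[:,0]-112)<12)&(hsv[:,1]>130)&(P[:,2]>66)&(P[:,2]<80)
for m in (b&(P[:,1]>-60),b&(P[:,1]<-160)&(P[:,1]>-225)): print([np.round(t,1) for t in cv2.minAreaRect(P[m][:,:2].astype(np.float32))])
w=(c.min(1)>150)&(hsv[:,1]<50)&(P[:,2]>66)&(P[:,2]<78)&(P[:,1]<-42)&(P[:,1]>-174)
print("rim z",np.percentile(P[w][:,2],[5,50,95]),[np.round(t,1) for t in cv2.minAreaRect(P[w][:,:2].astype(np.float32))])
red=((hsv[:,0]<8)|(hsv[:,0]>172))&(hsv[:,1]>150)&(P[:,1]<-250)
if red.sum(): print("paddle",np.median(P[red],0))
d=env.get_image("side"); cv2.imwrite("pics/side12.png",d["img"]); cv2.imwrite("pics/side12z.png",cv2.resize(d["img"][110:260,300:460],None,fx=4,fy=4,interpolation=cv2.INTER_CUBIC))
d=env.get_image("top"); cv2.imwrite("pics/top12.png",d["img"])
```

```text
21.7 [ 502.51199964 -118.73323987  229.29430102] [-0.01094736  0.2795866   0.75422565]
[array([502.1, -36.7]), array([22.8, 68.4]), np.float64(89.3)]
[array([ 500.4, -183.2]), array([13.7, 66. ]), np.float64(89.9)]
rim z [67.32308941 72.37510703 73.74008157] [array([ 502.5, -112.3]), array([120.8,  56.9]), np.float64(89.3)]
paddle [ 500.72245712 -289.52288036   63.36399085]
```

View pics/wrist12.png

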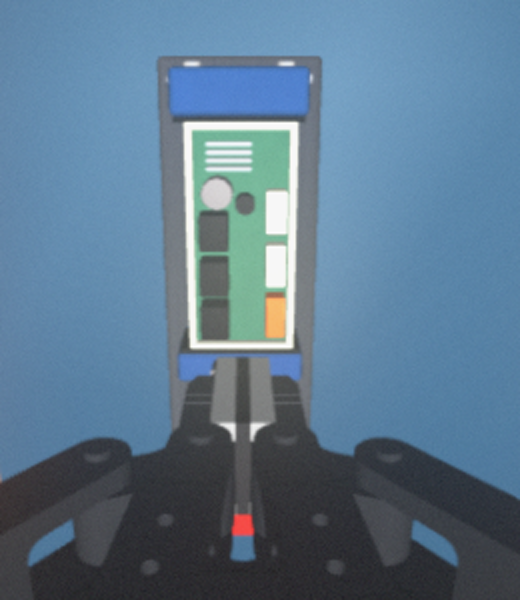

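View pics/side12z.png

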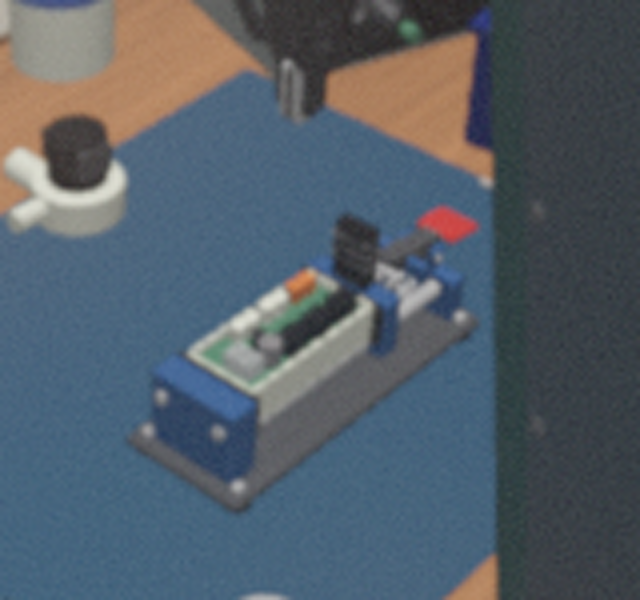

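View pics/top12.png

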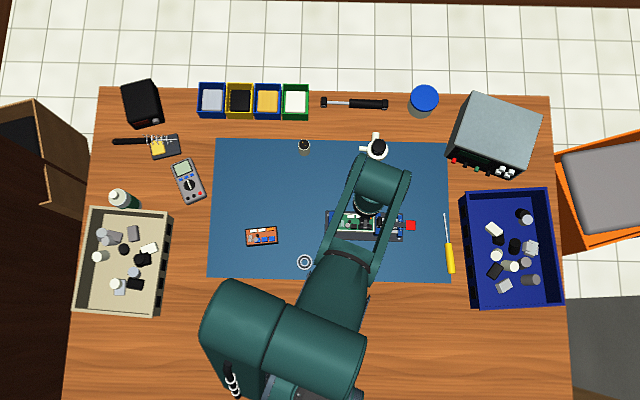

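The jaw is at 40 mm and the module is clamped, upright and level. The rim centre reads −112.3 where I expected about −109, so I'll recheck that from the saved picture.

Run:
```python
from mod import *
for f in ("wrist9.npz","wrist12.npz"):
    d=dict(np.load(f))
    uv,P,c=cloud(d,275,365,80,270)
    hsv=cv2.cvtColor(c[None],cv2.COLOR_BGR2HSV)[0].astype(int)
    w=(c.min(1)>150)&(hsv[:,1]<50)&(P[:,2]>70)&(P[:,2]<76)&(P[:,0]>480)&(P[:,0]<524)
    col=w&(abs(P[:,0]-490)<4); col2=w&(abs(P[:,0]-515)<3)
    for k in (col,col2): print(f,"white y range",P[k][:,1].min(),P[k][:,1].max())
    b=(abs(hsv[:,0]-112)<12)&(hsv[:,1]>130)&(P[:,2]>66)&(P[:,2]<80)
    k=b&(P[:,1]>-60); k2=b&(P[:,1]<-160)&(P[:,1]>-225); print("fixed blue",P[k][:,1].min(),"slide blue",P[k2][:,1].max(),P[k2][:,1].min())
d=dict(np.load("wrist12.npz"))
cv2.imwrite("pics/w12a.png",cv2.resize(d["img"][80:260,270:370],None,fx=3.3,fy=3.3,interpolation=cv2.INTER_CUBIC))
```

```text
wrist9.npz white y range -175.85469873982822 -56.189167295875684
wrist9.npz white y range -176.19651692956865 -56.57703704876667
fixed blue -47.64227771684436 slide blue -189.1578948490038 -204.5254150994723
wrist12.npz white y range -172.49785398067917 -51.75246111925503
wrist12.npz white y range -172.6192899111201 -52.13698488117621
fixed blue -48.512476643132395 slide blue -176.3338271342376 -190.01743648240978
```

View pics/w12a.png

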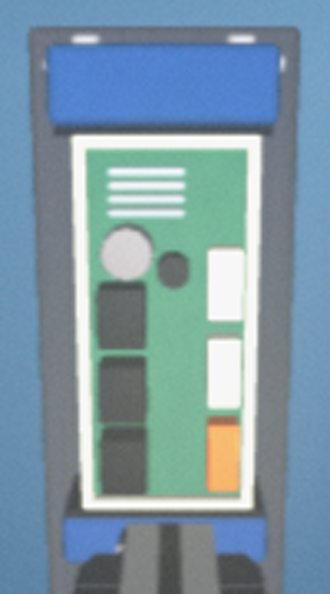

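The blue-to-white gap is about 3.5–3.8 mm at both ends, which is the black rubber. The module is therefore flush between the two faces, and the fixed rubber face sits at y ≈ −52 rather than −49. The jaw reading of 39.9 mm matches 40. Handing in.

Run:
```python
from plant import env
print(env.get_state()["time_s"]); print(env.hand_in())
```

```text
21.8
the job is handed in; nothing more can be done
None
```

The white module is clamped in the holder, and I handed the job in at 21.8 s. `hand_in` gives no verdict.

**What I did**
- **Jaw:** I pulled it to its stop, where the force rose to 26 N with no further motion. When I eased off, the catch held it at 54 mm.
- **Module:** I gripped it across its 56 mm and lowered it until the rods took its weight. It ended up within about 0.5 mm of my seat estimate, lengthways and level, before I let go.
- **Paddle:** I pressed it about 7 mm. The jaw let go and closed on the module.

**Last checks**
- **Grip:** The jaw is pulled out about 39.9 mm, and 40 mm is expected when gripping. The module's rim is at 72 mm, the right height for lying on the rods, and its ends are flush with the rubber on both jaws.
- **Paddle and robot:** The paddle rests partly down at about 63 mm, as described when the hook sits on the pin. The gripper is clear of everything.
- **Other things:** The black module and the rest look unmoved in the top view.

**One disagreement:** The module's centre first read y = −112.3 where I expected about −109. The rubber faces stand about 3 mm further in than I had worked out, so my seat estimate, and the module when I laid it down, were about 2–3 mm towards the fixed jaw. That was well inside the 7 mm clearance at each end.

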